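Seat the microphone in its charging cup and slide the tray under the shelf

ROBOT

A 6-joint arm with a two-finger parallel gripper is mounted at the origin on the work surface. World frame = base frame: x ahead of the robot, y to its left, z up, the work surface at z = 0. Lengths are in m, angles in degrees, forces in N, time in s.
With the tool pointing down it reaches from about 0.4 to 0.825 m from the base axis. Payload 7 kg.
Tool frame: the origin (TCP) lies at the centre of the arm's flange, where the gripper is bolted on; the fingertips stand 178 mm ahead of it and the grasp point (between the pads) lies 159 mm ahead of it (tip_reach is the distance from the TCP to the fingertips, in m); z points along the fingers, y is the line along which they close (so a half turn about z gives the same grasp; the last joint's range is limited). The gripper opens to 88 mm and grips with 3 to 60 N. Pads are 19 mm wide; open, the fingers measure 130 mm over their backs; the gripper's body (78 mm by 193 mm) begins 47 mm behind the grasp point.
Start: joints at [-50.586, 20.546, 0.682, 0, -70.136, -16.507], TCP at [0.263, -0.622, 0.405] pointing down, gripper open.
Joint ranges: [-176.03, 176.03], [-82.01, 121.73], [-58.28, 71.71], [-173.87, 95.51], [-174.79, -0.11], [-173.66, 173.66]. Speed limits (degrees/s): [136.94, 136.94, 172.46, 180, 180, 180].

INTERFACE

Orientations are given as [roll, pitch, yaw] about the fixed x, y, z axes, in that order (R = Rz(yaw) Ry(pitch) Rx(roll)).
In Python, from plant import * gives the robot as it stands.
- The arm moves only by the shell command python3 -m handwheel 'ROWS'. ROWS is JSON, a list of rows, each a list of 7 numbers: the opening, from -1 (shut) to 1 (fully open), then the shift along the tool's x, y, z as a fraction of full scale, then the turn, a rotation vector about the tool's x, y, z as a fraction of full scale. A call has 1 to 5 rows; each row shifts and turns the commanded pose from where the row before left it, along the tool's axes as they then stand; what a row does not reach is not made up. Full scale, the value 1, is 0.025 m for a shift and 6 degrees for a turn. A row lasts 1/8 s, in which the tool goes at most 62.5 mm and 10.7 degrees, less where a joint would pass 70% of its speed; a pose out of reach is approached as far as the arm can. A call with a number of a shift or a turn outside -1 to 1 is refused whole. A call with a gripper value outside its range is refused whole. The fingers move at their own pace and stop on an object; the grip force is fixed at half the most. Time passes only in rows, so rows that do not move let the fingers close. It gives the time, the measured TCP pose, the force, the opening and the grip force at its end, in the units of the state.
- get_obs(): the state, without advancing time (a new reading comes with each control period).
- snapshot(name): name is "scene" or "side" or "wrist"; returns a dict with "color" (480x640x3 uint8, red, green, blue), "fx", "fy", "cx", "cy" (pixels), "R" (3x3) and "t" (3): a world point X has camera coordinates R X + t; the wrist camera has in their place "tool_from_camera" (4x4, takes a point from camera to tool coordinates, whose origin is the TCP and whose axes are the flange's). Camera axes: x right, y down, z forward; pixel columns grow to the right and rows downward; lengths in m; the calibration is good to about 2 mm. The wrist camera is an equidistant fisheye: a pixel r from the principal point sees the ray r / f radians off the axis. A picture is of the moment at which its call begins: read the wrist's pose just before it. There is no depth.
- close_job(): hands the job in; it is judged then, once.
The state is a dict: "clock": time; "joint_pos": joint angles; "qvel": joint speeds; "tau": joint torques, N m; "tool_pos": TCP position; "orientation": TCP orientation; "force": force on the tool from outside, world axes, zero at the start; "moment": the same for the moment, N m; "opening": finger opening in m; "gripper_force": force on a finger pad.
Only numpy, scipy, OpenCV 4.12 (cv2) and the standard library are available. Lean on these libraries where they do the work, as an engineer would, in place of code of your own. Each camera call takes 0.05 s, during which the arm holds its last target. There are 200 camera calls.

TASK

Take the blue microphone from its sloping rest and set it upright, foot down, in the tray's brass cup: the cup's height varies, so feel gently for the seat and let go there, no drop. Then slide the tray by its orange handle, without lifting it, straight into the shelf's free bay, fully home against the red stop, the microphone still seated and never touching the shelf. Leave the remote control, timer and mug alone.

Things in the scene. Friction and masses are not known exactly. Their poses are not given: they have to be found in the camera images.
- mic: Round microphone, 80 mm long, 0.18 kg, heavy foot, symmetric about z. Origin: centre of its flat foot face (24 mm across); +z to the dark domed top. Steel foot: a cone, 24 mm diameter at z=0 widening to 48 mm at z=22 mm; z=22 to 64 mm is a plain cylinder 48 mm in diameter (steel, then blue: grip here). It starts leaning 45 deg in the rest, top uppermost.
- rest: Fixed grey sloping rest. Origin on the desk below the foot of the resting mic, which is 30 mm up. The mic leans 45 deg towards the rest's +x, foot on a lip, in a V of two black cheeks (22 to 46 mm along it from the foot). Cheeks and lip stay under it, within its 48 mm width, so both flanks are free. Base plate 100 x 70 x 6 mm, x from -20 to +80 mm.
- tray: Loose white tray, 0.5 kg, on the desk: plate 110 mm wide (x), 6 mm thick, y from -60 to +175 mm; its -y end goes into the shelf first. Origin: underside, below the axis of the brass cup. The cup is a cone matching the mic's foot, 57 mm across its rim, 23 mm high, on a stem of unreported setting, firm under pressing: the seated mic's foot face is 23 to 46 mm above the desk.
- tray_handle (a point): Grip point of the tray's orange handle, 42 mm above the desk, 150 mm from the tray's origin along its +y. The handle is an upright fin 14 mm thick along the tray's x, 44 mm long along its y, top 61 mm above the desk.
- rack: Fixed wooden shelf on posts. Origin on the desk, under the board's front edge, mid-bay; +y points out of the bay, the tray goes in along -y. Board underside 145 mm up, top 159 mm (papers to 165), y -155 to 0 mm, x -215 to +95 mm. Free bay x -78 to +78 mm, between a black receiver (-x) and posts (+x).
- rack_home (a point): Point on the desk in the bay, 60 mm in (-y) from the rack's origin. With the tray home, its origin is here, its y along the rack's y, its -y end against the red stop bar (30 mm high, face at rack y=-120 mm) and its handle 90 mm out in front of the board.
- remote: Black remote control lying on the desk, 45 x 160 x 18 mm (x, y, z); origin at the centre of its underside. Leave it alone.
- timer: White desk timer lying flat, 60 x 85 x 22 mm (x, y, z); origin at the centre of its underside. Leave it alone.
- mug: Blue mug, 76 mm across and 90 mm high, handle at its +y; origin at the centre of its underside. Leave it alone.
Not all that is in view belongs to the job. Leave any brown, green or turquoise look-alike of the mic alone.

How it is judged (in metres and radians):
On the way:
1. the microphone sits upright in the cup and is let go, while the cup is still out in front of the shelf (horizontal distance between mic and tray below 0.004 m and angle between mic's own z axis and vertical below 0.08 rad and contact force between mic and tray above 0.3 N and contact force between mic and the fingers below 0.1 N and y of tray in the frame of rack above 0.05 m), for 0.3 s.
At the end, for the whole second after the job is handed in: Mic released, upright within 0.08 rad, in the cup and centred within 4 mm; tray flat on the desk in the bay, within 7 mm of the stop, 30 mm of the bay's middle and 0.12 rad of square; all at rest; remote, timer and mug within 30 mm of their starts (horizontal distance between mic and tray below 0.004 m and angle between mic's own z axis and vertical below 0.08 rad and contact force between mic and tray above 0.3 N and contact force between mic and the fingers below 0.1 N and y of tray in the frame of rack below -0.053 m and x of tray in the frame of rack between -0.03 and 0.03 m and angle between the y axis of tray and the y axis of rack, either way round below 0.12 rad and height (world z) of tray below 0.004 m and angle between tray's own z axis and vertical below 0.04 rad and linear speed of each of mic, tray below 0.02 m/s and distance of each of remote, timer, mug from where it was at the start of the episode below 0.03 m); the robot touches nothing.
It fails at once if the microphone knocked or pressed into the cup with more than 30 N (contact force between mic and tray above 30 N).
It fails at once if the microphone is dropped into the cup instead of set down (let go and falling at over 0.25 m/s) (contact force between mic and the fingers below 0.1 N and horizontal distance between mic and tray below 0.03 m and linear speed of mic above 0.25 m/s and linear speed of tray below 0.1 m/s).
It fails at once if the microphone touches the shelf (contact force between mic and rack above 0.5 N).
It fails at once if the tray is lifted or tipped instead of slid (height (world z) of tray above 0.015 m or angle between tray's own z axis and vertical above 0.12 rad).
It fails at once if the remote, the timer or the mug is pushed more than 30 mm (distance of any of remote, timer, mug from where it was at the start of the episode above 0.03 m).
It also fails if it takes over 62 s, if anything falls off the work surface, if the arm or the gripper's body presses on something with over 40 N, if the wrist force passes 120 N, or if a joint passes its speed limit or range.

## Working session

There is one attempt and no reset: what is moved stays moved. The work goes in short steps, Python scripts to look and compute and a shell command to move; the robot and the scene stay as the last step left them, time stands still between calls to the robot, and variables do not carry over. Pictures are saved under pics/ and viewed, at most 10 in all, crops included, and the job is handed in when it is done.

```bash
mkdir -p pics; ls
python3 - <<'E'
from plant import *
import cv2
print(get_obs())
for n in ["scene","side","wrist"]:
    s=snapshot(n); cv2.imwrite(f"pics/{n}0.png",s["color"][:,:,::-1])
    print(n,{k:v for k,v in s.items() if k!="color"})
E
```

```text
pics
{'clock': 0.0, 'joint_pos': array([-5.05864761e+01,  2.05914478e+01,  6.34356475e-01, -1.91195923e-02,
       -7.01353592e+01, -1.65066724e+01]), 'qvel': array([ 0.02536342, -0.03851419, -0.06743861, -0.04334413,  0.05819819,
        0.02279212]), 'tau': array([ 7.48211664e-05, -5.82724750e+01,  2.93043673e+01,  6.99712202e+00,
        6.71414149e-03, -1.30416574e-04]), 'tool_pos': array([ 0.26265528, -0.62159776,  0.40372987]), 'orientation': array([ 1.79906253e+02, -9.03718153e-03, -1.57099652e+02]), 'force': array([-0.63038511,  0.1074329 ,  0.23100118]), 'moment': array([-0.01916658,  0.0344965 , -0.0512479 ]), 'gripper_force': 0.0, 'opening': 0.08760369465836321}
scene {'fx': 435.9629883395024, 'fy': 435.9629883395024, 'cx': 319.1850603755073, 'cy': 239.5534667656105, 'R': array([[-0.08112217,  0.99662805, -0.01231787],
       [ 0.68456885,  0.04673066, -0.72744879],
       [-0.72442024, -0.06744466, -0.68605141]]), 't': array([-0.02069873, -0.33978564,  1.44498801])}
side {'fx': 489.1420765645437, 'fy': 489.1420765645437, 'cx': 319.9973265868833, 'cy': 237.55220258142296, 'R': array([[-0.92495844, -0.37984936, -0.01289757],
       [-0.26621934,  0.67173459, -0.69130305],
       [ 0.27125476, -0.63599301, -0.72244983]]), 't': array([0.54295664, 0.1682308 , 0.93754177])}
wrist {'fx': 371.64829954431775, 'fy': 371.64829954431775, 'cx': 316.0416757519416, 'cy': 241.54803695977094, 'tool_from_camera': array([[ 1.01296193e-03, -9.53815326e-01, -3.00391906e-01,
         8.14860425e-02],
       [ 9.99999486e-01,  9.54649460e-04,  3.40895096e-04,
        -4.85402507e-04],
       [-3.83819963e-05, -3.00392097e-01,  9.53815803e-01,
         1.87775755e-02],
       [ 0.00000000e+00,  0.00000000e+00,  0.00000000e+00,
         1.00000000e+00]])}
```

View pics/scene0.png

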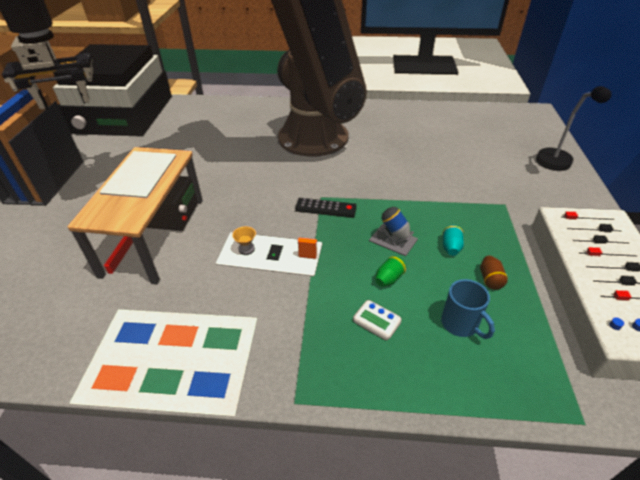

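View pics/side0.png

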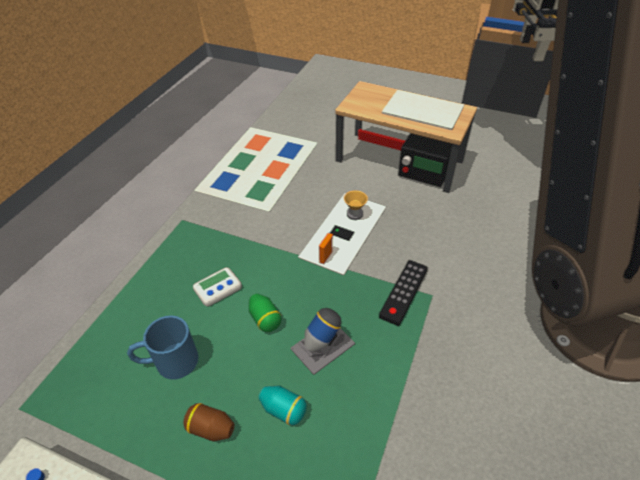

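The scene view shows the tray at (270,255), with cup (244,240) and orange handle (307,248). The shelf board is at (135,190), and the blue mic on its rest at (394,228). The side view shows the mic at (322,333) and the cup at (355,205). Next I'll measure with masks and a zoomed montage.

```bash
cat > h.py <<'E'
import numpy as np, cv2
from plant import *
def ray(s,uv):
    d=np.array([(uv[0]-s["cx"])/s["fx"],(uv[1]-s["cy"])/s["fy"],1.]); R=s["R"];return -R.T@s["t"],R.T@d
def onz(s,uv,z):
    o,d=ray(s,uv); return (o+d*(z-o[2])/d[2]).round(4)
def tri(s1,u1,s2,u2):
    o1,d1=ray(s1,u1);o2,d2=ray(s2,u2)
    k=np.linalg.lstsq(np.c_[d1,-d2],o2-o1,rcond=None)[0]
    a=o1+k[0]*d1;b=o2+k[1]*d2
    return ((a+b)/2).round(4),np.linalg.norm(a-b).round(4)
def mask(img,lo,hi,roi):
    h=cv2.cvtColor(img,cv2.COLOR_RGB2HSV);m=cv2.inRange(h,lo,hi);z=np.zeros_like(m)
    x0,y0,x1,y1=roi;z[y0:y1,x0:x1]=m[y0:y1,x0:x1]
    n,l,st,c=cv2.connectedComponentsWithStats(z)
    i=1+st[1:,4].argmax();return (l==i).astype(np.uint8),c[i],st[i]
def cen(m):
    y,x=np.nonzero(m);return np.array([x.mean(),y.mean()])
E
python3 - <<'E'
from h import *
S=snapshot("scene");D=snapshot("side")
W={}
for n,s,rt,rb,rm in (("scene",S,(200,215,330,285),(60,140,200,250),(372,195,425,262)),("side",D,(290,180,395,280),(330,75,480,140),(285,295,360,375))):
    im=s["color"]
    t,c,_=mask(im,(0,0,150),(179,60,255),rt)
    hull=cv2.convexHull(np.argwhere(t)[:,::-1].astype(np.int32)); q=cv2.approxPolyDP(hull,6,True)[:,0]
    print(n,"tray",[ (p.tolist(),onz(s,p,.006).tolist()) for p in q])
    h=mask(im,(3,180,90),(12,255,255),rt);print("handle",h[1],h[2])
    cu=mask(im,(13,120,80),(28,255,255),rt);print("cup",cu[1],cu[2])
    b=mask(im,(8,60,110),(25,220,255),rb)
    hull=cv2.convexHull(np.argwhere(b[0])[:,::-1].astype(np.int32)); q=cv2.approxPolyDP(hull,4,True)[:,0]
    print("board",[ (p.tolist(),onz(s,p,.159).tolist()) for p in q])
    bl=mask(im,(100,90,40),(125,255,255),rm);print("blue",bl[1],bl[2])
    W[n]=(h[1],cu[1],bl[1])
    x0,y0,x1,y1=rm; cv2.imwrite(f"pics/m_{n}.png",im[y0-3:y1+3,x0-3:x1+3,::-1].repeat(6,0).repeat(6,1))
for i in range(3): print(tri(S,W["scene"][i],D,W["side"][i]))
a=cv2.imread("pics/m_scene.png");b=cv2.imread("pics/m_side.png");H=max(a.shape[0],b.shape[0])
p=lambda x:np.pad(x,((0,H-x.shape[0]),(0,0),(0,0)));m=np.hstack([p(a),p(b)]);print(m.shape,a.shape);cv2.imwrite("pics/mm.png",m)
E
```

```text
scene tray [([316, 215], [0.4055, 0.0455, 0.006]), ([321, 247], [0.5244, 0.0679, 0.006]), ([307, 284], [0.6442, 0.046, 0.006]), ([200, 284], [0.6611, -0.1928, 0.006]), ([200, 215], [0.4259, -0.2599, 0.006])]
handle [306.89558233 249.32128514] [299 241  17  17 249]
cup [243.7706422  234.62691131] [233 226  23  19 327]
board [([192, 151], [0.359, -0.2682, 0.159]), ([138, 236], [0.6744, -0.2837, 0.159]), ([68, 229], [0.6637, -0.4345, 0.159]), ([133, 147], [0.3497, -0.425, 0.159])]
blue [396.11440678 222.69915254] [385 212  22  20 236]
side tray [([394, 279], [0.4031, 0.0435, 0.006]), ([340, 273], [0.5128, 0.0699, 0.006]), ([290, 251], [0.6367, 0.052, 0.006]), ([290, 180], [0.7386, -0.1689, 0.006]), ([394, 180], [0.4937, -0.2651, 0.006])]
handle [326.65517241 250.55172414] [324 244   7  16  29]
cup [355.37770898 198.97213622] [344 191  24  19 323]
board [([476, 107], [0.3487, -0.4189, 0.159]), ([462, 139], [0.3543, -0.2743, 0.159]), ([439, 139], [0.402, -0.2557, 0.159]), ([335, 113], [0.6572, -0.2711, 0.159]), ([358, 81], [0.6563, -0.4355, 0.159])]
blue [321.20833333 330.36574074] [308 315  30  28 432]
(array([0.5555, 0.0377, 0.0263]), np.float64(0.0008))
(array([ 0.5443, -0.1113,  0.0535]), np.float64(0.0008))
(array([0.4826, 0.2453, 0.0575]), np.float64(0.0013))
(516, 840, 3) (438, 354, 3)
```

View pics/mm.png

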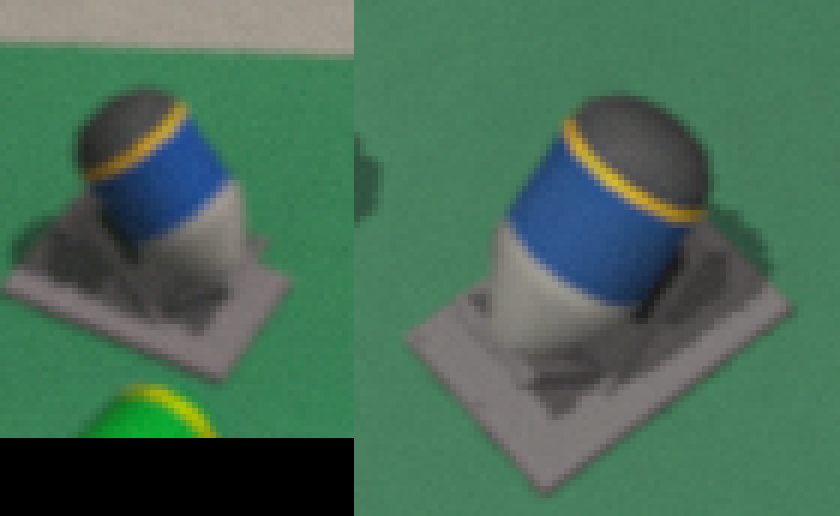

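Run:
```python
from h import *
S=snapshot("scene");D=snapshot("side")
for s,P in ((S,[(417.7,239.5),(405.5,253.7),(369.5,238.7)]),(D,[(290.8,347.8),(313.8,372.5),(355.2,342.8)])):
    A,B,C=[onz(s,p,.006)[:2] for p in P]; print("rest",A,B,C,np.linalg.norm(A-B),np.linalg.norm(B-C),np.degrees(np.arctan2(*(C-B)[::-1])))
    u=(C-B)/np.linalg.norm(C-B); w=(A-B)/np.linalg.norm(A-B); print("origin",B+.02*u+.035*w)
V={}
for n,s,rt,rb,rm in (("scene",S,(210,225,330,280),(60,140,200,250),(372,195,425,262)),("side",D,(295,185,390,275),(330,75,480,140),(285,295,360,375))):
    im=s["color"]
    y=mask(im,(18,140,120),(32,255,255),rm)[0]; b=mask(im,(100,90,40),(125,255,255),rm)[0]
    (c,wh,an)=cv2.minAreaRect(np.argwhere(y)[:,::-1].astype(np.float32))
    V[n]=(cen(y),cen(b)); print(n,c,wh,an,V[n])
    g=cv2.cvtColor(im,cv2.COLOR_RGB2GRAY);h=cv2.cvtColor(im,cv2.COLOR_RGB2HSV)
    print("tray med", np.median(g[rt[1]:rt[3],rt[0]:rt[2]]),g[rt[1]:rt[3],rt[0]:rt[2]].max())
    t=mask(im,(0,0,190),(179,40,255),rt)[0]
    q=cv2.minAreaRect(np.argwhere(t)[:,::-1].astype(np.float32))
    hull=cv2.convexHull(np.argwhere(t)[:,::-1].astype(np.int32));q=cv2.approxPolyDP(hull,5,True)[:,0]
    print("tray",[(p.tolist(),onz(s,p,.006)[:2].tolist()) for p in q],t.sum())
    r=mask(im,(0,0,150),(179,60,255),rb)[1]
    rd=mask(im,(170,150,60),(179,255,255),(60,200,180,290) if n=="scene" else (340,110,420,160)); 
    vx=cv2.fitLine(np.argwhere(rd[0])[:,::-1].astype(np.float32),cv2.DIST_L2,0,.01,.01).ravel()
    st=rd[2]; a,b2=[vx[2:]+vx[:2]*k for k in (-12,12)]
    P=[onz(s,p,.02)[:2] for p in (a,b2)]; d=P[1]-P[0]; print("stop",st,P,np.degrees(np.arctan2(d[1],d[0])))
for i in range(2): print("ring/blue",tri(S,V["scene"][i],D,V["side"][i]))
```

```text
rest [0.4819 0.303 ] [0.5334 0.2701] [0.487 0.185] 0.06111186464181892 0.09692765343285682 -118.60102437918133
origin [0.49433076 0.27138301]
rest [0.534  0.2712] [0.475  0.3015] [0.427  0.2168] 0.06632563606932093 0.09735548263965414 -119.54048901497949
origin [0.4962735  0.26811056]
scene (393.70489501953125, 214.74588012695312) (1.7925164699554443, 14.2120943069458) 50.19443130493164 (array([393.68, 214.6 ]), array([396.07172996, 222.71308017]))
tray med 157.0 240
tray [([321, 243], [0.5105, 0.0668]), ([313, 274], [0.6134, 0.0566]), ([216, 263], [0.5948, -0.1734]), ([230, 232], [0.4862, -0.1653])] 2194Traceback (most recent call last):
  File "<stdin>", line 19, in <module>
  File "h.py", line 16, in mask
    i=1+st[1:,4].argmax();return (l==i).astype(np.uint8),c[i],st[i]
        ~~~~~~~~~~~~~~~^^
ValueError: attempt to get argmax of an empty sequence
```

```bash
cat >> h.py <<'E'
from scipy.spatial.transform import Rotation as Ro
def pose():
    o=get_obs(); return np.array(o["tool_pos"]),Ro.from_euler("xyz",o["orientation"],degrees=True)
def go(p,yaw,th,quiet=False):
    """needed shift (units, current tool axes), turn (units), shift in target axes"""
    P,R=pose(); T=Ro.from_euler("xyz",[180,0,yaw],degrees=True)*Ro.from_euler("y",th,degrees=True)
    d=(np.array(p)-P)/.025
    print("shift now",R.inv().apply(d).round(2),"turn",((R.inv()*T).as_rotvec(degrees=True)/6).round(2),"shift after",T.inv().apply(d).round(2),"T",np.array(p).round(4))
def grasp_tcp(g,yaw,th):
    T=Ro.from_euler("xyz",[180,0,yaw],degrees=True)*Ro.from_euler("y",th,degrees=True)
    return np.array(g)-.159*T.as_matrix()[:,2]
def fish(s,uv,P,R,z):
    """wrist pixel to plane z"""
    x=np.array([uv[0]-s["cx"],uv[1]-s["cy"]]);r=np.linalg.norm(x);a=r/s["fx"]
    d=np.r_[np.sin(a)*x/max(r,1e-9),np.cos(a)];M=np.array(s["tool_from_camera"])
    o=P+R.apply(M[:3,3]);d=R.apply(M[:3,:3]@d);return (o+d*(z-o[2])/d[2])
E
python3 - <<'E'
from h import *
go([.5,-.1,.40],-119,0)
go(grasp_tcp([.476,.236,.069],-119,-22),-119,-22)
E
python3 -m handwheel '[[1,0,0,0,0,0,-1],[1,0,0,0,0,0,-1],[1,0,0,0,0,0,-1],[1,0,0,0,0,0,-1],[1,0,0,0,0,0,-1]]'
python3 -m handwheel '[[1,0,0,0,0,0,-1],[1,0,0,0,0,0,-0.3]]'
python3 - <<'E'
from h import *
go([.5,-.1,.40],-119,0)
E
```

```text
shift now [-16.87  15.53   0.18] turn [ 0.    0.   -6.35] shift after [-22.85   1.82   0.18] T [ 0.5 -0.1  0.4]
shift now [-19.34  26.81   7.53] turn [-1.21 -3.53 -6.27] shift after [-26.63   9.17  18.87] T [0.4471 0.1839 0.2164]
clock: 0.98
tool_pos: [0.2627, -0.6217, 0.4046]
orientation: [180.0, 0.0, -126.9]
force: [0.7, 0.3, -0.1]
opening: 0.0876
gripper_force: 0.0
clock: 1.23
tool_pos: [0.2627, -0.6217, 0.4046]
orientation: [180.0, 0.0, -119.2]
force: [0.2, -0.5, -0.3]
opening: 0.0876
gripper_force: 0.0
shift now [-22.85   1.91   0.19] turn [ 0.    0.   -0.04] shift after [-22.85   1.82   0.19] T [ 0.5 -0.1  0.4]
```

```bash
python3 -m handwheel '[[1,-1,0.08,0,0,0,0],[1,-1,0.08,0,0,0,0],[1,-1,0.08,0,0,0,0],[1,-1,0.08,0,0,0,0],[1,-1,0.08,0,0,0,0]]' >/dev/null
python3 -m handwheel '[[1,-1,0.08,0,0,0,0],[1,-1,0.08,0,0,0,0],[1,-1,0.08,0,0,0,0],[1,-1,0.08,0,0,0,0],[1,-1,0.08,0,0,0,0]]' >/dev/null
python3 -m handwheel '[[1,-1,0.08,0,0,0,0],[1,-1,0.08,0,0,0,0],[1,-1,0.08,0,0,0,0],[1,-1,0.08,0,0,0,0],[1,-1,0.08,0,0,0,0]]' >/dev/null
python3 -m handwheel '[[1,-1,0.08,0,0,0,0],[1,-1,0.08,0,0,0,0],[1,-1,0.08,0,0,0,0],[1,-1,0.08,0,0,0,0],[1,-1,0.08,0,0,0,0]]'
python3 - <<'E'
from h import *
P,R=pose();s=snapshot("wrist");cv2.imwrite("pics/w1.png",s["color"][:,:,::-1])
go(grasp_tcp([.476,.236,.069],-119,-22)+np.array([-.04,-.07,.105]),-119,-22)
E
```

```text
clock: 3.72
tool_pos: [0.4727, -0.1654, 0.4048]
orientation: [-180.0, 0.0, -119.4]
force: [-0.9, 0.2, 0.4]
opening: 0.0881
gripper_force: 0.0
shift now [-8.38  7.77  3.34] turn [-0.02 -3.66 -0.06] shift after [-6.56  7.71  6.25] T [0.4071 0.1139 0.3214]
```

View pics/w1.png

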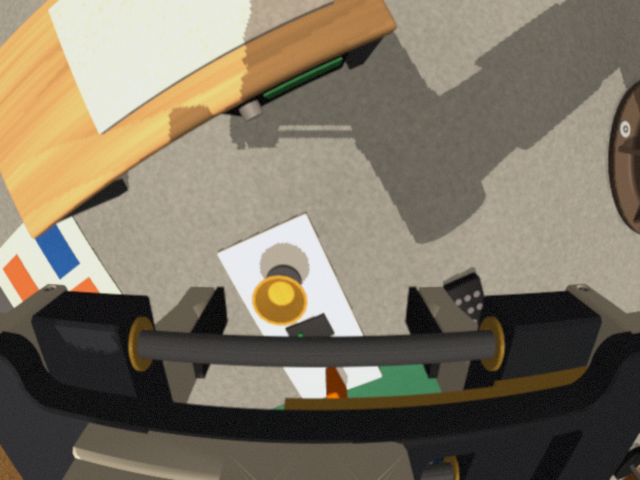

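The wrist view shows the cup rim centre at (279,299), the tray's front corners at (218,253) and (306,213), and the board's front corners at about (37,237) and (393,30). I'll turn these into positions and go on to the mic.

```bash
python3 - <<'E'
from h import *
P,R=pose();s=snapshot("wrist")
A=fish(s,(218,253),P,R,.006);B=fish(s,(306,213),P,R,.006)
print("tray",A,B,np.linalg.norm(A-B),np.degrees(np.arctan2(*(A-B)[1::-1])))
u=(A-B)[:2]/np.linalg.norm((A-B)[:2]);v=np.array([-u[1],u[0]]);print("origin",(A+B)[:2]/2+.06*v)
for z in (.05,.06,.07): print("rim",z,fish(s,(279,299),P,R,z))
A=fish(s,(37,237),P,R,.145);B=fish(s,(393,30),P,R,.145)
u=(A-B)[:2]/np.linalg.norm((A-B)[:2]);print("board",A,B,np.linalg.norm(A-B),np.degrees(np.arctan2(u[1],u[0])),"orig",B[:2]+.215*u,A[:2]-.095*u)
E
python3 -m handwheel '[[1,-1,0.9,0,0,0,0],[1,-1,0.9,0,0,0,0],[1,-1,0.9,0,0,0,0],[1,-1,0.9,0,0,0,0],[1,-1,0.9,0,0,0,0]]' >/dev/null
python3 -m handwheel '[[1,-1,1,0.5,0,-0.9,0],[1,-1,1,0.5,0,-0.9,0],[1,0,1,0.5,0,-0.9,0],[1,0,0.3,0.5,0,-0.9,0],[1,0,0,0,0,0,0]]'
python3 - <<'E'
from h import *
go(grasp_tcp([.476,.236,.069],-119,-22),-119,-22)
P,R=pose();s=snapshot("wrist");cv2.imwrite("pics/w2.png",s["color"][:,:,::-1])
E
```

```text
tray [ 0.59443628 -0.17237671  0.006     ] [ 0.48685168 -0.16334714  0.006     ] 0.10796286444820626 -4.7975882879490985
origin [ 0.54566213 -0.10807214]
rim 0.05 [ 0.54855157 -0.10816921  0.05      ]
rim 0.06 [ 0.54514603 -0.11195767  0.06      ]
rim 0.07 [ 0.54174049 -0.11574612  0.07      ]
board [ 0.67438317 -0.28745691  0.145     ] [ 0.35818719 -0.26960479  0.145     ] 0.3166995376190443 -3.231434880717445 orig [ 0.57284534 -0.28172418] [ 0.57953422 -0.28210183]
clock: 5.08
tool_pos: [0.3907, 0.0873, 0.3576]
orientation: [180.0, 21.6, -119.4]
force: [0.5, -0.2, 0.2]
opening: 0.0877
gripper_force: 0.0
shift now [-2.08 -0.08  6.9 ] turn [-0.02 -0.07 -0.06] shift after [-2.03 -0.1   6.91] T [0.4471 0.1839 0.2164]
```

View pics/w2.png

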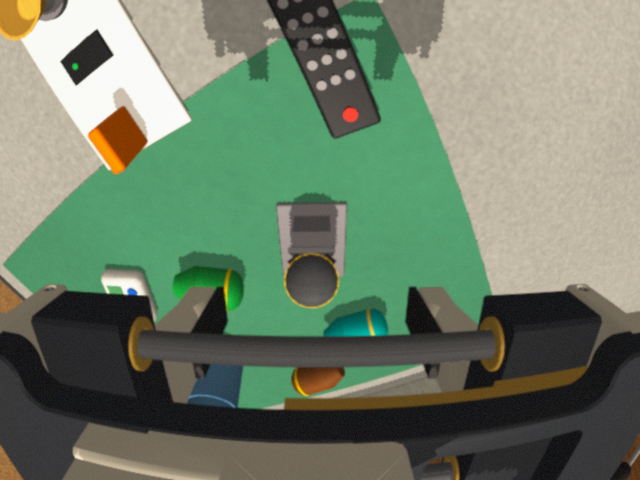

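The mic dome is at (312,281). The plate edge (278,203)–(347,203) is level in the image, so yaw is aligned and the mic is centred between the fingers.

Run:
```python
from h import *
P,R=pose();s=snapshot("wrist")
print("ring ctr",fish(s,(312,280),P,R,.075),"exp",np.array([.495,.27])+.0453*np.array([-.485,-.875]))
A=fish(s,(278,203),P,R,.006);B=fish(s,(347,203),P,R,.006);print(A,B,np.linalg.norm(A-B))
C=(A+B)[:2]/2;w=(B-A)[:2]/np.linalg.norm(B-A);u=np.array([w[1],-w[0]]);print("yaw",np.degrees(np.arctan2(u[1],u[0])),"org",C-.08*u,C+.08*u)
```

```text
ring ctr [0.47638819 0.23049463 0.075     ] exp [0.4730295 0.2303625]
[0.48764308 0.18175126 0.006     ] [0.4287157  0.21486136 0.006     ] 0.0675922664138122
yaw 60.669250177058636 org [0.41899136 0.12856179] [0.49736742 0.26805083]
```

```bash
python3 - <<'E'
from h import *
go(grasp_tcp([.4783,.2347,.068],-119.4,-22),-119.4,-22)
E
python3 -m handwheel '[[1,-0.7,-0.02,0.6,0,0,0],[1,-0.7,-0.02,0.9,0,0,0],[1,-0.7,-0.02,0.9,0,0,0],[1,0,0,0.9,0,0,0],[1,0,0,0.9,0,0,0]]'
python3 - <<'E'
from h import *
go(grasp_tcp([.4783,.2347,.068],-119.4,-22),-119.4,-22)
E
```

```text
shift now [-2.04 -0.13  6.95] turn [-0.   -0.08  0.01] shift after [-1.98 -0.12  6.97] T [0.4491 0.1828 0.2154]
clock: 5.8
tool_pos: [0.4365, 0.1647, 0.2784]
orientation: [-180.0, 21.5, -119.3]
force: [0.4, -0.6, -1.4]
opening: 0.0872
gripper_force: 0.0
shift now [ 0.11 -0.08  2.67] turn [ 0.01 -0.08  0.02] shift after [ 0.13 -0.08  2.67] T [0.4491 0.1828 0.2154]
```

```bash
python3 -m handwheel '[[1,0.03,-0.03,0.7,0,0,0],[1,0.03,-0.03,0.7,0,0,0],[1,0.03,-0.02,0.7,0,0,0],[1,0.03,0,0.55,0,0,0],[1,0,0,0,0,0,0]]'
python3 -m handwheel '[[-1,0,0,0,0,0,0],[-1,0,0,0,0,0,0],[-1,0,0,0,0,0,0],[-1,0,0,0,0,0,0]]'
python3 - <<'E'
from h import *
go(grasp_tcp([.4783,.2347,.068],-119.4,-22),-119.4,-22);print(get_obs()["moment"])
E
```

```text
clock: 6.42
tool_pos: [0.4478, 0.1814, 0.2157]
orientation: [180.0, 21.5, -119.3]
force: [-0.2, -0.2, 0.5]
opening: 0.0875
gripper_force: 0.0
clock: 6.92
tool_pos: [0.4478, 0.1813, 0.2172]
orientation: [-180.0, 21.6, -119.3]
force: [-0.6, -0.6, -0.5]
opening: 0.0534
gripper_force: 0.0
shift now [-0.05 -0.01  0.09] turn [ 0.   -0.06  0.02] shift after [-0.05 -0.01  0.09] T [0.4491 0.1828 0.2154]
[-1.07513756  0.66497221 -0.00837256]
```

```bash
python3 -m handwheel '[[-1,0,0,0,0,0,0],[-1,0,0,0,0,0,0],[-1,0,0,0,0,0,0]]'
python3 - <<'E'
from h import *
go([.45,.18,.3],-119.4,-22);print(get_obs()["moment"]);P,R=pose();print(R.inv().apply([0,0,1]))
E
```

```text
clock: 7.3
tool_pos: [0.448, 0.1812, 0.2171]
orientation: [-180.0, 21.6, -119.3]
force: [-0.1, -3.9, 6.3]
opening: 0.0471
gripper_force: 30.0
shift now [-1.22 -0.1  -3.08] turn [ 0.   -0.06  0.02] shift after [-1.24 -0.09 -3.08] T [0.45 0.18 0.3 ]
[-1.50488882  0.41079757 -0.24809596]
[-3.68601556e-01 -4.24916872e-04 -9.29587388e-01]
```

```bash
python3 -m handwheel '[[-1,-0.15,0,-0.37,0,0,0],[-1,-0.37,0,-0.93,0,0,0],[-1,-0.37,0,-0.93,0,0,0],[-1,-0.37,0,-0.93,0,0,0],[-1,-0.37,0,-0.93,0,0,0]]'
python3 -m handwheel '[[-1,-0.3,0,-0.9,0,1,0],[-1,-0.3,0,-0.6,0,1,0],[-1,0,0,0,0,1,0],[-1,0,0,0,0,1,0],[-1,0,0,0,0,1,0]]'
python3 -m handwheel '[[-1,0,0,0,0,1,0],[-1,0,0,0,0,1,0],[-1,0,0,0,0,0.5,0],[-1,0,0,0,0,0,0]]'
python3 - <<'E'
from h import *
g=[.5455,-.110,.21]
print(get_obs()["force"],get_obs()["moment"])
go(grasp_tcp(g,-119.4,23.4),-119.4,23.4)
s=snapshot("side");cv2.imwrite("pics/s2.png",s["color"][100:400,240:560,::-1].repeat(2,0)[:, :].repeat(2,1))
E
```

```text
clock: 7.92
tool_pos: [0.4474, 0.1813, 0.3277]
orientation: [180.0, 21.5, -119.3]
force: [0.1, 0.9, -2.3]
opening: 0.0472
gripper_force: 30.0
clock: 8.55
tool_pos: [0.4485, 0.1831, 0.3673]
orientation: [-180.0, -8.6, -119.3]
force: [-0.4, 0.2, -2.2]
opening: 0.0474
gripper_force: 30.0
clock: 9.05
tool_pos: [0.4488, 0.1835, 0.3666]
orientation: [180.0, -23.5, -119.3]
force: [0.0, 1.0, -2.8]
opening: 0.0475
gripper_force: 30.0
[ 0.00933724  1.03753599 -2.76624346] [ 1.48098947 -0.75528006 -0.02411491]
shift now [ 5.17 -9.12  2.71] turn [-0.01 -0.01  0.02] shift after [ 5.16 -9.13  2.7 ] T [ 0.5765 -0.055   0.3559]
```

View pics/s2.png

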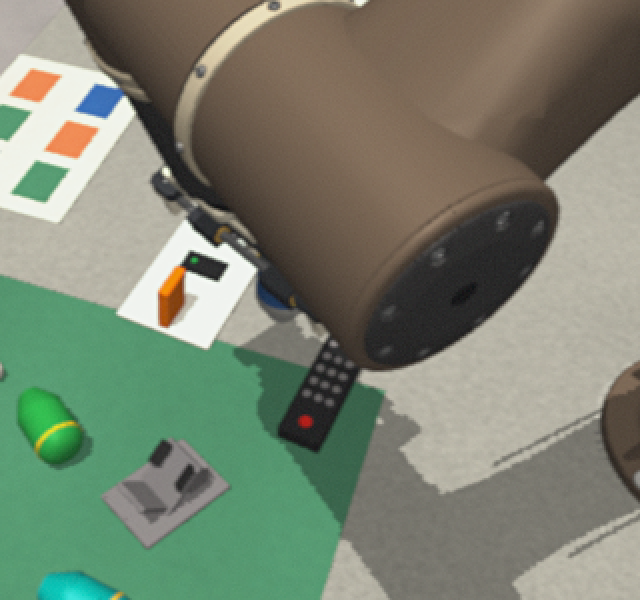

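```bash
python3 -m handwheel '[[-1,0.5,-0.9,0.2,0,0,0],[-1,0.5,-0.9,0.2,0,0,0],[-1,0.5,-0.9,0.2,0,0,0],[-1,0.5,-0.9,0.2,0,0,0],[-1,0.5,-0.9,0.2,0,0,0]]' >/dev/null
python3 -m handwheel '[[-1,0.5,-0.9,0.2,0,0,0],[-1,0.5,-0.9,0.2,0,0,0],[-1,0.5,-0.9,0.2,0,0,0],[-1,0.5,-0.9,0.2,0,0,0],[-1,0.5,-0.9,0.2,0,0,0]]'
python3 -m handwheel '[[-1,0,0,0.5,0,0,0],[-1,0,0,0,0,0,0]]'
python3 - <<'E'
from h import *
g=[.5455,-.110,.21]
go(grasp_tcp(g,-119.4,23.4),-119.4,23.4)
S=snapshot("scene");D=snapshot("side");W=snapshot("wrist")
a=S["color"][140:290,170:330].repeat(3,0).repeat(3,1)[:450];b=D["color"][100:250,290:420].repeat(3,0).repeat(3,1)
cv2.imwrite("pics/p3.png",np.hstack([a,b])[:,:800,::-1]);print(a.shape,b.shape)
E
```

```text
clock: 10.35
tool_pos: [0.5793, -0.0452, 0.3712]
orientation: [-179.9, -23.3, -119.3]
force: [-0.4, 0.2, -1.6]
opening: 0.0478
gripper_force: 30.0
clock: 10.6
tool_pos: [0.5758, -0.049, 0.3584]
orientation: [179.9, -23.4, -119.3]
force: [-0.5, 0.8, -1.1]
opening: 0.0474
gripper_force: 30.0
shift now [ 0.14 -0.14  0.17] turn [ 0.01 -0.    0.01] shift after [ 0.14 -0.14  0.17] T [ 0.5765 -0.055   0.3559]
(450, 480, 3) (450, 390, 3)
```

View pics/p3.png

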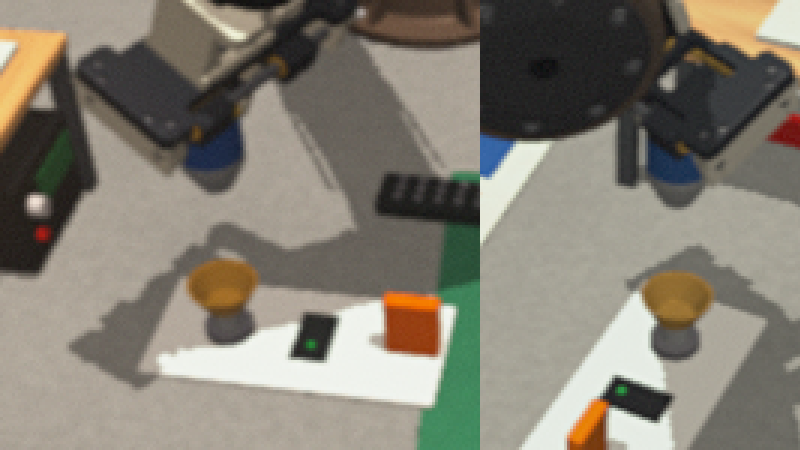

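The scene half of the crop shows the cup rim centre at about crop (223,278) and the mic foot at (216,186), looking upright. The side half shows the rim at (197,288) and the foot at (198,198). I'll triangulate both.

Run:
```python
from h import *
S=snapshot("scene");D=snapshot("side");P,R=pose()
f=lambda a,o:(a[0]/3+o[0],a[1]/3+o[1])
so=(170,140);do=(290,100)
print("rim",tri(S,f((223,278),so),D,f((197,288),do)))
print("foot",tri(S,f((215,186),so),D,f((198,198),do)))
V=[]
for s,roi in ((S,(225,175,260,205)),(D,(340,135,370,165))):
    m,c,st=mask(s["color"],(105,110,30),(130,255,255),roi);V.append(c);print(c,st)
print("blue",tri(S,V[0],D,V[1]))
V=[]
for s,roi in ((S,(225,215,265,250)),(D,(335,180,380,215))):
    m,c,st=mask(s["color"],(12,110,50),(28,255,255),roi);V.append((st[0]+st[2]/2-.5,c[1]));print(c,st)
print("brass",tri(S,V[0],D,V[1]))
print("grasp",P+.159*R.as_matrix()[:,2])
```

```text
rim (array([ 0.5446, -0.11  ,  0.0617]), np.float64(0.0026))
foot (array([ 0.5449, -0.1034,  0.1525]), np.float64(0.0013))
[241.88513514 190.06081081] [233 182  17  14 148]
[352.7739726  154.95890411] [346 147  17  14 146]
blue (array([ 0.5498, -0.0959,  0.1872]), np.float64(0.0023))
[243.72340426 234.81458967] [232 227  24  19 329]
[355.41515152 199.03939394] [344 191  24  19 330]
brass (array([ 0.5443, -0.112 ,  0.0528]), np.float64(0.0008))
grasp [ 0.54605831 -0.10306513  0.21378518]
```

Run:
```python
from h import *
go(grasp_tcp([.545,-.111,.118],-119.4,23.4),-119.4,23.4)
```

```text
shift now [-1.25 -0.13  3.64] turn [-0.02  0.01  0.02] shift after [-1.25 -0.13  3.63] T [ 0.576  -0.056   0.2639]
```

```bash
python3 -m handwheel '[[-1,-0.32,-0.03,0.9,0,0,0],[-1,-0.32,-0.03,0.9,0,0,0],[-1,-0.32,-0.03,0.9,0,0,0],[-1,-0.3,-0.03,0.9,0,0,0],[-1,0,0,0,0,0,0]]'
python3 - <<'E'
from h import *
go(grasp_tcp([.545,-.111,.100],-119.4,23.4),-119.4,23.4)
print(get_obs()["force"]);P,R=pose();print(R.inv().apply([0,0,-1]))
E
```

```text
clock: 11.48
tool_pos: [0.5755, -0.0559, 0.263]
orientation: [179.9, -23.5, -119.2]
force: [0.1, -0.3, -2.3]
opening: 0.0474
gripper_force: 30.0
shift now [-0.28 -0.02  0.62] turn [ 0.01 -0.02  0.03] shift after [-0.28 -0.02  0.62] T [ 0.576  -0.056   0.2459]
[ 0.06697222 -0.26958007 -2.27619437]
[-0.39913721 -0.00217798  0.91688862]
```

```bash
python3 -m handwheel '[[-1,-0.048,0,0.11,0,0,0],[-1,-0.048,0,0.11,0,0,0],[-1,-0.048,0,0.11,0,0,0],[-1,0,0,0,0,0,0]]'
python3 -m handwheel '[[-1,-0.032,0,0.073,0,0,0],[-1,0,0,0,0,0,0]]'
```

```text
clock: 11.98
tool_pos: [0.576, -0.056, 0.2552]
orientation: [180.0, -23.4, -119.3]
force: [-0.1, -0.7, -1.8]
opening: 0.0475
gripper_force: 30.0
clock: 12.22
tool_pos: [0.5761, -0.056, 0.2531]
orientation: [180.0, -23.4, -119.3]
force: [-0.1, 0.2, -1.3]
opening: 0.0474
gripper_force: 30.0
```

```bash
for i in 1 2 3; do echo; done
python3 -m handwheel '[[-1,-0.024,0,0.055,0,0,0],[-1,0,0,0,0,0,0]]' | grep -E 'pos|force: \['
python3 -m handwheel '[[-1,-0.024,0,0.055,0,0,0],[-1,0,0,0,0,0,0]]' | grep -E 'pos|force: \['
python3 -m handwheel '[[-1,-0.024,0,0.055,0,0,0],[-1,0,0,0,0,0,0]]' | grep -E 'pos|force: \['
```

```text
tool_pos: [0.576, -0.056, 0.2515]
force: [0.3, 0.1, -2.1]
tool_pos: [0.5761, -0.056, 0.25]
force: [0.2, 0.4, -2.5]
tool_pos: [0.576, -0.056, 0.2485]
force: [-0.3, 0.6, -1.5]
```

```bash
python3 -m handwheel '[[-1,-0.024,0,0.055,0,0,0],[-1,0,0,0,0,0,0]]' | grep -E 'pos|force: \['
python3 -m handwheel '[[-1,-0.024,0,0.055,0,0,0],[-1,0,0,0,0,0,0]]' | grep -E 'pos|force: \['
```

```text
tool_pos: [0.576, -0.056, 0.247]
force: [0.9, 0.2, -1.4]
tool_pos: [0.5761, -0.056, 0.2456]
force: [0.0, -0.1, -1.5]
```

```bash
python3 -m handwheel '[[-1,-0.024,0,0.055,0,0,0],[-1,0,0,0,0,0,0]]' | grep -E 'pos|force: \['
python3 -m handwheel '[[-1,-0.024,0,0.055,0,0,0],[-1,0,0,0,0,0,0]]' | grep -E 'pos|force: \['
```

```text
tool_pos: [0.5761, -0.056, 0.2441]
force: [0.4, -0.3, -2.6]
tool_pos: [0.5761, -0.0561, 0.2426]
force: [-0.0, -1.6, -0.9]
```

```bash
python3 -m handwheel '[[-1,-0.016,0,0.037,0,0,0],[-1,0,0,0,0,0,0]]' | grep -E 'pos|force: \['
```

```text
tool_pos: [0.5761, -0.0562, 0.2419]
force: [0.3, -2.8, 1.6]
```

```bash
python3 -m handwheel '[[-1,-0.016,0,0.037,0,0,0],[-1,0,0,0,0,0,0]]' | grep -E 'pos|force: \['
```

```text
tool_pos: [0.5761, -0.0562, 0.2417]
force: [-2.1, -1.5, 8.1]
```

```bash
python3 -m handwheel '[[-0.2,0,0,0,0,0,0],[0.1,0,0,0,0,0,0],[0.3,0,0,0,0,0,0],[0.6,0,0,0,0,0,0],[1,0,0,0,0,0,0]]'
python3 -m handwheel '[[1,0,0,0,0,0,0],[1,0,0,0,0,0,0],[1,0,0,0,0,0,0]]'
python3 - <<'E'
from h import *
S=snapshot("scene");D=snapshot("side")
a=S["color"][140:290,170:330].repeat(3,0).repeat(3,1)[:450];b=D["color"][100:250,290:396].repeat(3,0).repeat(3,1)
cv2.imwrite("pics/p4.png",np.hstack([a,b])[:,:798,::-1])
E
```

```text
clock: 15.1
tool_pos: [0.5762, -0.0559, 0.2405]
orientation: [180.0, -23.4, -119.3]
force: [0.4, -0.3, -0.2]
opening: 0.0716
gripper_force: 0.0
clock: 15.48
tool_pos: [0.5761, -0.056, 0.2406]
orientation: [180.0, -23.4, -119.3]
force: [0.2, -0.2, 0.2]
opening: 0.0874
gripper_force: 0.0
```

View pics/p4.png

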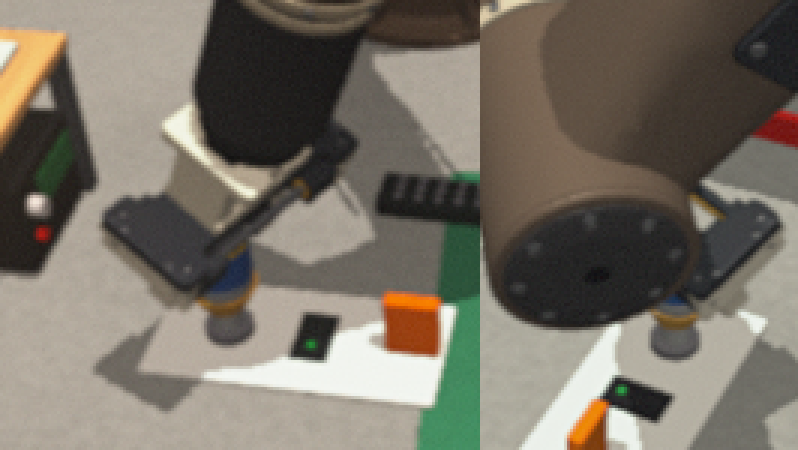

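Both halves show the mic sitting in the cup at crop (230,295) and (675,315), free of the fingers. I'll retreat, turn, and go above the handle.

```bash
python3 -m handwheel '[[1,0,0,-0.5,0,0,0],[1,0,0,-1,0,0,0],[1,0,0,-1,0,0,0],[1,0,0,-1,0,0,0],[1,0,0,-1,0,0,0]]' >/dev/null
python3 -m handwheel '[[1,0,0,-0.6,0,-1,0],[1,0,0,0,0,-1,0],[1,0,0,0,0,-1,0],[1,0,0,0,0,-0.9,0],[1,0,0,0,0,0,-1]]' >/dev/null
python3 -m handwheel '[[1,0,0,0,0,0,-1],[1,0,0,0,0,0,-1],[1,0,0,0,0,0,-1],[1,0,0,0,0,0,0]]'
python3 - <<'E'
from h import *
go([.558,.0384,.30],-95,0)
P,R=pose();s=snapshot("wrist");cv2.imwrite("pics/w5.png",s["color"][:,:,::-1])
h=mask(s["color"],(3,180,60),(13,255,255),(100,150,540,400));print(h[1],h[2],fish(s,h[1],P,R,.058))
E
```

```text
clock: 17.32
tool_pos: [0.6009, -0.0116, 0.3585]
orientation: [-180.0, 0.0, -95.3]
force: [-0.0, -0.1, -0.1]
opening: 0.0873
gripper_force: 0.0
shift now [-1.83  1.9   2.34] turn [-0.01  0.   -0.05] shift after [-1.84  1.89  2.34] T [0.558  0.0384 0.3   ]
[365.76862745 265.01568627] [359 244  22  60 510] [0.56346063 0.01893579 0.058     ]
```

View pics/w5.png

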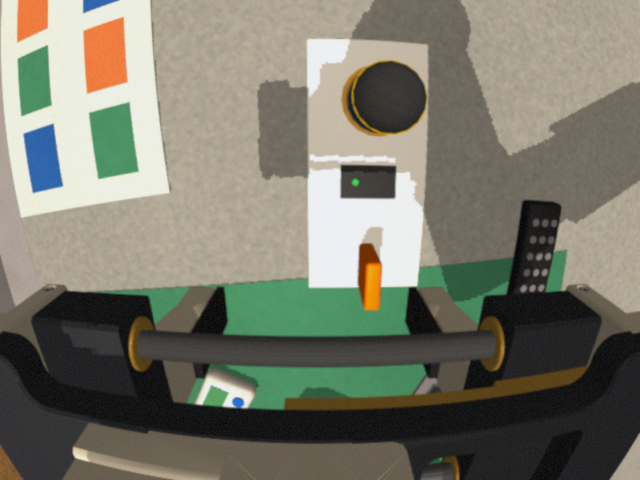

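The handle's top face is at about (372,286), with the tray edges aligned with the tool and the mic upright in the cup at (385,97).

```bash
python3 - <<'E'
from h import *
P,R=pose();s=snapshot("wrist")
for u in ((371,263),(372,286),(373,309)): print(fish(s,u,P,R,.061))
A=[fish(s,u,P,R,.006) for u in ((307,40),(428,44),(419,286),(308,286))];print(np.round(A,4))
for i,j in ((3,0),(2,1)): d=A[i]-A[j];print(np.degrees(np.arctan2(d[1],d[0])))
E
python3 -m handwheel '[[1,-0.45,0.45,0.5,0,0,0],[1,-0.45,0.45,0.5,0,0,0],[1,-0.45,0.45,0.5,0,0,0],[1,-0.45,0.45,0.5,0,0,0],[1,0,0,0,0,0,0]]'
python3 - <<'E'
from h import *
go([.558,.0384,.206],-95,0)
P,R=pose();s=snapshot("wrist")
h=mask(s["color"],(3,180,60),(13,255,255),(100,150,540,450));print(h[1],h[2],fish(s,h[1],P,R,.058))
E
```

```text
[0.55944825 0.01636973 0.061     ]
[0.5594329 0.0368643 0.061    ]
[0.55929791 0.05857725 0.061     ]
[[ 0.5942 -0.1742  0.006 ]
 [ 0.4852 -0.1657  0.006 ]
 [ 0.5044  0.068   0.006 ]
 [ 0.6157  0.0563  0.006 ]]
84.66553719208692
85.31537063104446
clock: 18.05
tool_pos: [0.5593, 0.0379, 0.3067]
orientation: [179.9, -0.0, -95.2]
force: [0.3, 0.2, 1.0]
opening: 0.0877
gripper_force: 0.0
shift now [-0.02  0.04  4.03] turn [ 0.02 -0.01 -0.04] shift after [-0.01  0.05  4.03] T [0.558  0.0384 0.206 ]
[316.32938856 224.30571992] [307 209  20  43 507] [0.55705067 0.0167132  0.058     ]
```

```bash
python3 -m handwheel '[[1,0,0,0.8,0,0,0],[1,0,0,0.8,0,0,0],[1,0,0.03,0.8,0,0,0],[1,0,0,0.8,0,0,0],[1,0,0,0.8,0,0,0]]' | grep -E "pos|force"
python3 -m handwheel '[[1,0,0,0,0,0,0],[-1,0,0,0,0,0,0],[-1,0,0,0,0,0,0],[-1,0,0,0,0,0,0],[-1,0,0,0,0,0,0]]' | grep -E "pos|force|open"
python3 -m handwheel '[[-1,0,0,0,0,0,0],[-1,0,0,0,0,0,0],[-1,0,0,0,0,0,0],[-1,0,0,0,0,0,0]]' | grep -E "pos|force|open"
```

```text
tool_pos: [0.5602, 0.0371, 0.2076]
force: [-0.2, 0.4, 0.9]
gripper_force: 0.0
tool_pos: [0.5595, 0.0373, 0.2081]
force: [-0.3, 0.8, -0.2]
opening: 0.0531
gripper_force: 0.0
tool_pos: [0.5594, 0.0372, 0.2076]
force: [-0.3, 0.9, 1.1]
opening: 0.0136
gripper_force: 30.0
```

```bash
python3 -m handwheel '[[-1,0.1,-0.05,0,0,0,-0.03],[-1,0.2,-0.1,0,0,0,-0.05],[-1,0.3,-0.12,0,0,0,-0.05],[-1,0.35,-0.15,0,0,0,-0.05],[-1,0.35,-0.15,0,0,0,-0.05]]' | grep -E "pos|force: \[|ori"
python3 -m handwheel '[[-1,0.35,-0.15,0,0,0,-0.05],[-1,0.35,-0.15,0,0,0,-0.05],[-1,0.35,-0.15,0,0,0,-0.05],[-1,0.35,-0.1,0,0,0,-0.02],[-1,0.3,-0.05,0,0,0,0]]' | grep -E "pos|force: \[|ori"
python3 -m handwheel '[[-1,0.2,0,0,0,0,0],[-1,0.05,0,0,0,0,0],[-1,0,0,0,0,0,0]]' | grep -E "pos|force|ori"
python3 - <<'E'
from h import *
go([.5775,-.189,.2076],-92.8,0)
S=snapshot("scene");P,R=pose();W=snapshot("wrist");cv2.imwrite("pics/w6.png",W["color"][:,:,::-1])
E
```

```text
tool_pos: [0.5712, 0.0032, 0.2076]
orientation: [180.0, 0.0, -93.9]
force: [-1.1, 3.3, -0.3]
tool_pos: [0.5838, -0.0403, 0.2076]
orientation: [-180.0, -0.0, -92.9]
force: [-0.6, 4.1, -0.7]
tool_pos: [0.5832, -0.0462, 0.2076]
orientation: [180.0, -0.0, -92.9]
force: [0.5, -1.0, -2.8]
gripper_force: 30.0
shift now [ 5.72 -0.06  0.  ] turn [ 0.   -0.   -0.01] shift after [ 5.72 -0.05  0.  ] T [ 0.5775 -0.189   0.2076]
```

View pics/w6.png

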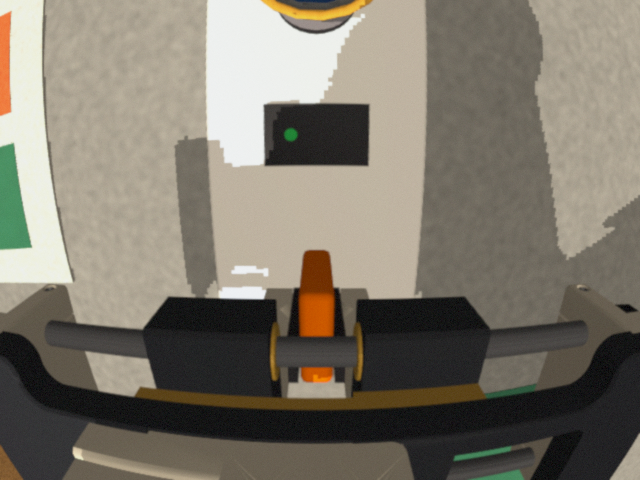

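The fin is held squarely at (317,320) and the tray edges run straight up the picture. I'll slide on, then feel for the stop.

```bash
python3 -m handwheel '[[-1,0.1,0,0,0,0,0],[-1,0.25,0,0,0,0,0],[-1,0.35,-0.01,0,0,0,0],[-1,0.35,-0.01,0,0,0,0],[-1,0.35,-0.01,0,0,0,0]]' | grep -E "pos|force: \[|ori"
python3 -m handwheel '[[-1,0.35,-0.01,0,0,0,0],[-1,0.35,-0.01,0,0,0,0],[-1,0.35,0,0,0,0,0],[-1,0.35,0,0,0,0,0],[-1,0.35,0,0,0,0,0]]' | grep -E "pos|force: \[|ori"
python3 -m handwheel '[[-1,0.35,0,0,0,0,0],[-1,0.35,0,0,0,0,0],[-1,0.3,0,0,0,0,0],[-1,0.25,0,0,0,0,0],[-1,0.2,0,0,0,0,0]]' | grep -E "pos|force: \[|ori"
```

```text
tool_pos: [0.5821, -0.0816, 0.2077]
orientation: [180.0, 0.0, -92.9]
force: [-0.2, 2.6, -1.9]
tool_pos: [0.5804, -0.1252, 0.2076]
orientation: [180.0, -0.0, -92.9]
force: [0.1, 2.4, -1.9]
tool_pos: [0.5786, -0.1612, 0.2076]
orientation: [180.0, 0.0, -92.9]
force: [-0.5, 2.5, -2.6]
```

```bash
python3 -m handwheel '[[-1,0.15,0,0,0,0,0],[-1,0.15,0,0,0,0,0],[-1,0.15,0,0,0,0,0],[-1,0.1,0,0,0,0,0]]' | grep -E "pos|force: \[|ori"
python3 -m handwheel '[[-1,0.08,0,0,0,0,0],[-1,0.08,0,0,0,0,0],[-1,0.08,0,0,0,0,0]]' | grep -E "pos|force: \[|ori"
python3 -m handwheel '[[-1,0.08,0,0,0,0,0],[-1,0.08,0,0,0,0,0]]' | grep -E "pos|force: \[|ori"
```

```text
tool_pos: [0.5779, -0.1747, 0.2076]
orientation: [180.0, 0.0, -92.9]
force: [0.9, 2.9, -2.7]
tool_pos: [0.5776, -0.1806, 0.2076]
orientation: [180.0, 0.0, -92.9]
force: [0.8, 2.8, -3.9]
tool_pos: [0.5774, -0.1846, 0.2077]
orientation: [180.0, -0.0, -92.9]
force: [0.3, 3.0, -3.4]
```

```bash
python3 -m handwheel '[[-1,0.08,0,0,0,0,0],[-1,0.06,0,0,0,0,0]]' | grep -E "pos|force: \["
python3 -m handwheel '[[-1,0.06,0,0,0,0,0],[-1,0.06,0,0,0,0,0]]' | grep -E "pos|force: \["
```

```text
tool_pos: [0.5772, -0.1882, 0.2077]
force: [0.5, 1.9, -3.8]
tool_pos: [0.5771, -0.1911, 0.2077]
force: [-0.9, 3.1, -4.6]
```

```bash
python3 -m handwheel '[[-1,0.06,0,0,0,0,0],[-1,0.06,0,0,0,0,0]]' | grep -E "pos|force: \["
```

```text
tool_pos: [0.5775, -0.1935, 0.2079]
force: [2.8, 12.1, -1.4]
```

```bash
python3 -m handwheel '[[-1,0.04,0,0,0,0,0],[-1,0,0,0,0,0,0]]' | grep -E "pos|force: \[|ori"
python3 - <<'E'
from h import *
P,R=pose();s=snapshot("wrist")
S=snapshot("scene");D=snapshot("side")
V=[]
for n,q,roi in (("S",S,(60,190,200,300)),("D",D,(330,90,450,200))):
    r=mask(q["color"],(0,160,60),(5,255,255),roi);print(n,r[1],r[2])
    c=mask(q["color"],(14,120,60),(28,255,255),roi);print(n,"brass?",c[1],c[2])
E
```

```text
tool_pos: [0.5778, -0.1937, 0.208]
orientation: [-179.9, 0.1, -92.9]
force: [2.0, 11.7, -1.0]
S [117.03794038 253.89701897] [104 236  28  37 369]
S brass? [117.77244898 213.79693878] [  68  190  101   48 2940]
D [394.89473684 141.24561404] [386 136  19  11 114]
D brass? [406.48888889 121.49876543] [375  90  75  53 810]
```

```bash
python3 -m handwheel '[[-0.7,0,0,0,0,0,0],[0,0,0,0,0,0,0],[1,0,0,0,0,0,0],[1,0,0,0,0,0,0],[1,0,0,0,0,0,0]]' | grep -E "pos|force|open"
python3 -m handwheel '[[1,0,0,0,0,0,0],[1,0,0,0,0,0,0],[1,0,0,-0.3,0,0,0],[1,0,0,-0.6,0,0,0],[1,0,0,-1,0,0,0]]' | grep -E "pos|force|open"
python3 -m handwheel '[[1,0,0,-1,0,0,0],[1,0,0,-1,0,0,0],[1,0,0,-1,0,0,0],[1,0,0,-1,0,0,0],[1,0,0,0,0,0,0]]'
python3 - <<'E'
from h import *
P,R=pose();s=snapshot("wrist");cv2.imwrite("pics/end.png",s["color"][:,:,::-1])
h=mask(s["color"],(3,180,60),(13,255,255),(200,150,440,450));print(h[1],h[2],fish(s,(h[2][0]+h[2][2]/2,h[1][1]),P,R,.058))
D=snapshot("side")
b=mask(D["color"],(105,110,30),(130,255,255),(340,100,400,180));print("blue",b[1],b[2])
o,d=ray(D,b[1]);print("on z .08",onz(D,b[1],.08),onz(D,b[1],.09))
g=mask(D["color"],(13,120,60),(28,255,255),(340,125,400,180));print(g[1],g[2],onz(D,g[1],.06))
t=mask(s["color"],(0,0,150),(179,45,255),(150,0,480,330))[0]; print(cen(t),t.sum())
E
```

```text
tool_pos: [0.5769, -0.1953, 0.2078]
force: [0.4, -0.0, 0.7]
opening: 0.048
gripper_force: 0.0
tool_pos: [0.5768, -0.195, 0.256]
force: [0.2, -0.5, 0.8]
opening: 0.0872
gripper_force: 0.0
clock: 27.6
tool_pos: [0.5774, -0.1951, 0.3589]
orientation: [-179.7, -0.0, -92.9]
force: [0.4, -0.2, -0.6]
opening: 0.0875
gripper_force: 0.0
[317.51098901 206.34615385] [310 199  16  20 182] [ 0.57673989 -0.21703355  0.058     ]
blue [375.38043478 137.2826087 ] [369 131  17  11  92]
on z .08 [ 0.5664 -0.3214  0.08  ] [ 0.5626 -0.3074  0.09  ]
[354.55072464 173.5942029 ] [350 168  11  12  69] [ 0.5744 -0.1888  0.06  ]
[264.80518924 224.05377291] 42010
```

Run:
```python
from h import *
S=snapshot("scene");D=snapshot("side")
g=mask(D["color"],(13,110,50),(28,255,255),(360,138,392,162));b=mask(D["color"],(105,110,30),(130,255,255),(340,100,400,180))
print("brass",g[1],g[2],onz(D,g[1],.057),"blue",b[2])
r=mask(D["color"],(0,160,60),(5,255,255),(330,90,480,200));print("red",r[2],onz(D,(r[2][0],r[2][1]+r[2][3]),.0))
r=mask(S["color"],(0,160,60),(5,255,255),(60,190,200,300));ys,xs=np.nonzero(r[0])
for y in (245,255,265): x=xs[ys==y].max();print("red top front",onz(S,(x,y),.03),onz(S,(x,y),.006))
print(get_obs()["clock"])
```

```text
brass [376.         145.95714286] [366 139  21  12  70] [ 0.5619 -0.3178  0.057 ] blue [368 131  17  11  85]
red [386 136  19  12 132] [ 0.5542 -0.3959  0.    ]
red top front [ 0.5736 -0.3876  0.03  ] [ 0.5499 -0.4051  0.006 ]
red top front [ 0.6072 -0.3905  0.03  ] [ 0.5847 -0.4082  0.006 ]
red top front [ 0.6391 -0.391   0.03  ] [ 0.6177 -0.4087  0.006 ]
27.8
```

```bash
python3 -c "
from plant import *
print(close_job())"
```

```text
the job is handed in; nothing more can be done
None
```

The job is handed in at about 28 s: the microphone sits upright in the cup, released at about 10 N, and the tray was slid in without lifting until it met firm resistance where the red stop should be; the judge's result was not shown.

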